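# Unlock the wick-tab clamp and hold it open at the mark

## Task

Open the small spring clamp on the worktable so that a colleague can lay a wick tab between its jaws. First turn the round lock knob, leaving it seated on its post, until its notch (under the yellow line on its top) squarely faces the steel tongue; then pull the clamp's black crossbar handle out against the spring until the yellow pointer lines up with the red marker, and finish still gripping the handle there: do not let go, the spring would shut the clamp. Do not disturb the dropper bottle, the wicked tin and the loose tin lid nearby.

Things in the scene. Friction and masses are not known exactly. Their poses are not given: they have to be found in the camera images.
- clamp_base: Clamp on an aluminium plate 130 (x) x 156 (y) x 12 mm, fixed to the bench. Origin: centre of its underside, z up. Its -x side points roughly to the robot (yaw within 0.3 rad); the handle is pulled along its -x. Knob axis at (-35, +45) mm; blue slide at y = -45 mm, with a steel cross arm at x = +37 mm that carries the tongue; fixed blue jaw at (+56, -45) mm, top 42 mm above the bench.
- lock_knob: Loose knob over a fixed post (30 mm wide, 14 high). Green hollow skirt 48 mm wide, 30 high (bore 32), one 75 deg notch; black round grip 40 mm wide, 33 to 58 mm above the origin (underside centre, 12 mm above the bench; z up). Turns freely, stays as left. Yellow line on top and notch point to its +x; that must lie along the base's +x. Starts 0.75 to 1.45 rad anticlockwise of this.
- notch (a point): Middle of the notch's mouth: on the outside of the skirt (24 mm from the axis), 21 mm above the knob's underside. While it faces away, the skirt blocks the tongue and the slide cannot be pulled more than about 5 mm.
- tongue_tip (a point): Middle of the end face of the steel tongue, which points along the base's -x at the knob's axis; 10 mm wide, 8 mm high, 33 mm above the bench, 3 mm from the skirt when the clamp is shut. It moves with the slide.
- clamp_slide (a joint): How far the slide is pulled out along the base's -x (m): 0 shut, end stop at 0.038. A spring pulls it shut: 3.6 N at 0, 180 N/m more as it opens.
- handle (a point): Handle on the slide: black horizontal crossbar 36 mm long along the base's y, 14 mm thick, on a steel stem 11 mm across. This point is the middle of the bar, 72 mm above the bench, above base (0, -45) mm when shut; axes parallel to the base's. The slide under it is at most 36 mm above the bench: pinch the bar from above, fingers in front of and behind it.
- pointer (a point): Top outer edge of the slide's yellow pointer, an upright blade 3 mm thick in x; 43 mm above the bench, at base x = +20 mm when shut. It moves with the slide.
- stop_mark: Red marker blade (3 mm thick in x, top 43 mm above the bench) on a dark 12 x 9 mm foot, fixed on the plate at base y = -73 mm; axes parallel to the base's, origin under the middle of its foot, 12 mm above the bench. Its place along x varies: 16 to 28 mm towards -x of the shut pointer.
- mark_line (a point): Top of the red blade on the pointer's side; pointer and marker are lined up when both have the same base x.
- candle_tin_09: Bystander: loose cream tin with a wick, 72 mm across, 75 mm high with the wick. Origin: centre of its underside.
- tin_lid_1: Bystander: loose cream tin lid, 74 mm across, 11 mm high. Origin: centre of its underside.
- wick_press: Bystander, fixed: green bench press left of the work, foot 168 (x) x 84 (y) mm, column 230 mm high. Its lever sticks out towards the robot; the lever's ball end, 300 mm above the bench and 0.10 m nearer the robot than the press's origin, is the tallest thing near the robot's way: swing past it with the arm drawn in, not across it. Origin: under its anvil.
- tape_dispenser: Bystander, fixed: black tape dispenser between robot and clamp, 160 x 75 mm, 91 mm high. Origin: centre of its underside.
- bottle_1: Bystander: loose amber dropper bottle, 33 mm across, 102 mm high. Origin: centre of its underside.
There are look-alikes about, which are no part of the job. What is shaped like the lock_knob but orange is not meant.

How it is judged:
On the way, in this order (a step that is already met when the one before it is completed fails the run):
1. the knob, seated on its post, is turned so that its notch faces the tongue within 0.25 rad, the clamp still shut (angle between the x axis of lock_knob and the x axis of clamp_base, either way round below 0.25 rad and x of notch in the frame of clamp_base above -0.03 m and z of lock_knob in the frame of clamp_base below 0.016 m and angle between lock_knob's own z axis and vertical below 0.12 rad and value of joint clamp_slide below 0.005 m), for 0.2 s.
2. the handle is pulled until the pointer is within 4 mm of the red marker (x of pointer in the frame of stop_mark between -0.004 and 0.004 m), for 0.2 s.
At the end, for the whole second after the job is handed in: The fingers still hold the handle (more than 3 N on it) and the slide stands still (under 10 mm/s) with the pointer within 4 mm of the red marker along the slide; the knob sits on its post (lifted under 4 mm, upright within 0.12 rad) with its notch facing the tongue within 0.25 rad (all of step 2 and velocity of joint clamp_slide between -0.01 and 0.01 m/s and angle between the x axis of lock_knob and the x axis of clamp_base, either way round below 0.25 rad and x of notch in the frame of clamp_base above -0.03 m and z of lock_knob in the frame of clamp_base below 0.016 m and angle between lock_knob's own z axis and vertical below 0.12 rad and contact force between the fingers and clamp_slide above 3 N); the arm keeps its last pose, push and grip.
It fails at once if the tin with the wick is moved more than 15 mm or tipped (distance of candle_tin_09 from where it was at the start of the episode above 0.015 m or angle between candle_tin_09's own z axis and vertical above 0.3 rad).
It fails at once if the loose tin lid is moved more than 15 mm or tipped (distance of tin_lid_1 from where it was at the start of the episode above 0.015 m or angle between tin_lid_1's own z axis and vertical above 0.3 rad).
It fails at once if the dropper bottle is moved more than 15 mm or tipped (distance of bottle_1 from where it was at the start of the episode above 0.015 m or angle between bottle_1's own z axis and vertical above 0.3 rad).
It fails at once if the lock knob is lifted off its post (z of lock_knob in the frame of clamp_base above 0.024 m).
It also fails if it takes over 45 s, if anything falls off the work surface, if the arm or the gripper's body presses on something with over 40 N, if the wrist force passes 120 N, or if a joint passes its speed limit or range.

## Robot

A 7-joint arm with a two-finger parallel gripper is mounted at the origin on a cart in front of the work surface, level with it; the furniture and walls round the work are solid. World frame = base frame: x ahead of the robot, y to its left, z up, the work surface at z = 0. Lengths are in m, angles in rad, forces in N, time in s.
With the tool pointing down it reaches from about 0.4 to 0.85 m from the base axis. Payload 10.4 kg.
Tool frame: the origin (TCP) lies on the centre line of the jaws, within the pads' length; the fingertips stand 25 mm ahead of it and the grasp point (between the pads) lies 6 mm ahead of it; z points along the fingers, y is the line along which they close (so a half turn about z gives the same grasp; the last joint's range is limited). The gripper opens to 87 mm and grips with 3 to 60 N. Pads are 19 mm wide; open, the fingers measure 117 mm over their backs; the gripper's body (75 mm by 190 mm) begins 51 mm behind the grasp point.
Start: joints at [1.181, 0.332, -0.065, 1.46, 0.022, 1.35, -0.088], TCP at [0.224, -0.583, 0.248] pointing down, gripper open.
Joint ranges: [-2.6, 2.6], [-0.5, 2.12], [-1.47, 1.34], [0.16, 2.42], [-1.27, 4.41], [0.06, 2.06], [-2.6, 2.6]. Speed limits (rad/s): [2.22, 2.22, 2.79, 2.79, 3.14, 3.14, 3.14].

## Interface

Orientations are given as a unit quaternion [w, x, y, z].
In Python, from cell import robot, snapshot, calibration, workorder gives the robot as it stands. The module is installed in compiled form; this text tells all that it offers.
- The arm moves only by the shell command python3 -m creep 'ROWS' [FORCE]. ROWS is a JSON object whose one key "steps" holds a list of rows, each a list of 7 numbers: the shift along the tool's x, y, z in mm, then the turn, a rotation vector about the tool's x, y, z in rad, then the finger opening in mm, from 0 to 87. In form: {"steps": [[x, y, z, wx, wy, wz, grip], ...]}. A call has exactly 10 rows; each row is the pose to reach, as a shift and turn from the pose commanded when the call began, along the tool's axes at that moment; what a row does not reach only later rows make up. A row lasts 1/8 s, in which the tool goes at most 62.5 mm and 10.7 degrees, less where a joint would pass 70% of its speed; a pose out of reach is approached as far as the arm can. A call with a gripper value outside its range is refused whole. The fingers move at their own pace and stop on an object; FORCE is the grip in N (left out, the last holds). Time passes only in rows, so rows that repeat a pose let the fingers close, or fill a call up. It gives the time, the measured TCP pose, the force, the opening and the grip force at its end, in the units of the state.
- robot.get_obs(): the state, without advancing time (a new reading comes with each control period).
- snapshot(name): name is "scene" or "top" or "wrist"; returns the picture (420x560x3 uint8, blue, green, red); there is no depth.
- calibration(name): a dict with "K" (3x3 intrinsics, pixels), "k1" (the pictures are not rectified: a ray, as slopes to the right and down, at radius r is drawn at 1 + k1 r^2 times it, then the intrinsics apply), "camera_from_world" (4x4, takes a point from world to camera coordinates); the wrist camera has in their place "mount" (4x4, takes a point from camera to tool coordinates, whose origin is the TCP and whose axes are the flange's). Camera axes: x right, y up, looking along -z (the intrinsics and any distortion apply to the point x, -y, -z); pixel columns grow to the right and rows downward; lengths in m; the calibration is good to about 2 mm. A picture is of the moment at which its call begins: read the wrist's pose just before it. calibration takes no time and is no camera call.
- workorder.hand_in(): hands the job in; it is judged then, once.
The state is a dict: "time_s": time; "joint_positions": joint angles; "dq": joint speeds; "joint_efforts": joint torques, N m; "position": TCP position; "eef_rot": TCP orientation; "ft_force": force on the tool from outside, world axes, zero at the start; "torque": the same for the moment, N m; "opening": finger opening in m; "grasp_force": force on a finger pad.
Only numpy, scipy, OpenCV 4.12 (cv2) and the standard library are available. Lean on these libraries where they do the work, as an engineer would, in place of code of your own. Each camera call takes 0.05 s, during which the arm holds its last target. There are 200 camera calls.

## Working session

There is one attempt and no reset: what is moved stays moved. The work goes in short steps, Python scripts to look and compute and a shell command to move; the robot and the scene stay as the last step left them, time stands still between calls to the robot, and variables do not carry over. Pictures are saved under pics/ and viewed, at most 10 in all, crops included, and the job is handed in when it is done.

```bash
mkdir -p pics; python3 - <<'E'
from cell import robot,snapshot,calibration
import cv2,numpy as np
np.set_printoptions(precision=4,suppress=True)
for n in("scene","top"):
    cv2.imwrite(f"pics/{n}0.png",snapshot(n)); print(n,calibration(n))
print(calibration("wrist")); print(robot.get_obs())
E
```

```text
scene {'K': array([[500.3739,   0.    , 279.6812],
       [  0.    , 500.3739, 205.5398],
       [  0.    ,   0.    ,   1.    ]]), 'k1': -0.1380974700487916, 'camera_from_world': array([[-0.6677, -0.7443,  0.0122,  0.4734],
       [ 0.3069, -0.2604,  0.9154, -0.2522],
       [-0.6782,  0.615 ,  0.4023, -0.7393],
       [ 0.    ,  0.    ,  0.    ,  1.    ]])}
top {'K': array([[474.7555,   0.    , 277.1737],
       [  0.    , 474.7555, 217.8028],
       [  0.    ,   0.    ,   1.    ]]), 'k1': -0.021371393069846735, 'camera_from_world': array([[-0.0294, -0.9996,  0.0034,  0.1075],
       [ 0.9948, -0.0289,  0.0972, -0.6297],
       [-0.0971,  0.0063,  0.9953, -1.077 ],
       [ 0.    ,  0.    ,  0.    ,  1.    ]])}
{'K': array([[334.4303,   0.    , 281.6595],
       [  0.    , 334.4303, 210.2413],
       [  0.    ,   0.    ,   1.    ]]), 'k1': -0.06959951251927506, 'mount': array([[-0.0004,  0.9585,  0.2851,  0.079 ],
       [ 1.    ,  0.0004,  0.0002,  0.0008],
       [ 0.    ,  0.2851, -0.9585, -0.1366],
       [ 0.    ,  0.    ,  0.    ,  1.    ]])}
{'time_s': 0.1, 'joint_positions': array([ 1.1814,  0.3328, -0.0647,  1.4608,  0.0216,  1.3499, -0.0885]), 'dq': array([-0.0009,  0.0007, -0.0007, -0.0024, -0.0003, -0.0009,  0.0006]), 'joint_efforts': array([  0.0011, -62.4549,   0.024 , -39.0723,  -0.0615,   0.0365,
         0.0001]), 'position': array([ 0.224 , -0.5832,  0.2468]), 'eef_rot': array([-0.0006,  0.9832,  0.1824, -0.0002]), 'ft_force': array([-0.2611,  1.0257, -0.4009]), 'torque': array([-0.0132,  0.0064, -0.0045]), 'grasp_force': 0.0, 'opening': 0.08706907886638145}
```

View pics/scene0.png

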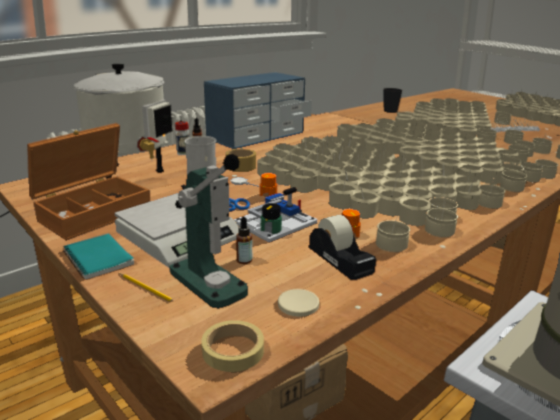

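View pics/top0.png

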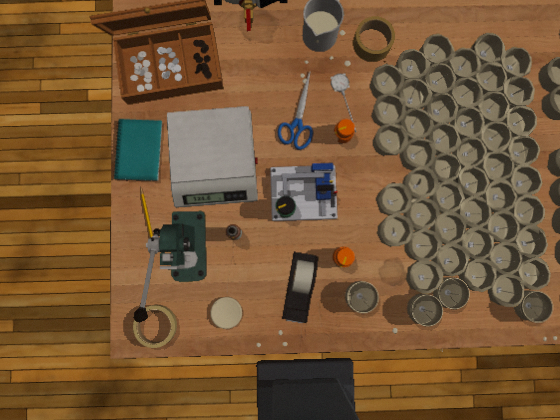

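The scene view shows the clamp near (280,215), with the green press left of it and the dispenser in front. In the top view the plate spans about (271..338, 165..220), with the knob at (285,206). The bottle is at (233,231), the lid at (226,312) and the dispenser at (300,287). I'll enlarge the clamp in the top view.

```bash
cat > h.py <<'E'
import numpy as np,cv2
from scipy.spatial.transform import Rotation as R
from cell import robot,snapshot,calibration
np.set_printoptions(precision=4,suppress=True)
def c2w(n,obs=None):
    c=calibration(n)
    if n!="wrist": return c,np.linalg.inv(c["camera_from_world"])
    T=np.eye(4);q=obs["eef_rot"];T[:3,:3]=R.from_quat(q,scalar_first=True).as_matrix();T[:3,3]=obs["position"]
    return c,T@c["mount"]
def world(n,uv,z,obs=None):
    c,T=c2w(n,obs);K=c["K"]
    s=cv2.undistortPoints(np.array(uv,float).reshape(-1,1,2),K,np.array([c["k1"],0,0,0.])).reshape(-1,2)
    # picture = ray*(1+k1 r^2): same model as OpenCV
    d=np.c_[s[:,0],-s[:,1],-np.ones(len(s))]@T[:3,:3].T
    o=T[:3,3]; z=np.broadcast_to(z,len(s))
    return o+d*((z-o[2])/d[:,2])[:,None]
def pix(n,P,obs=None):
    c,T=c2w(n,obs);p=(np.c_[np.atleast_2d(P),np.ones(len(np.atleast_2d(P)))]@np.linalg.inv(T).T)[:,:3]
    p=p*[1,-1,-1]
    return cv2.projectPoints(p,np.zeros(3),np.zeros(3),c["K"],np.array([c["k1"],0,0,0.]))[0].reshape(-1,2)
E
python3 - <<'E'
from h import *
i=cv2.imread("pics/top0.png")[150:235,260:350]
cv2.imwrite("pics/t1.png",cv2.resize(i,None,fx=7,fy=7,interpolation=cv2.INTER_CUBIC))
print(world("top",[[305,193],[285,206],[233,231],[226,312],[300,287]],[0.012,.07,.1,.011,.09]))
E
```

```text
[[0.6919 0.0208 0.012 ]
 [0.655  0.0708 0.07  ]
 [0.5997 0.1865 0.1   ]
 [0.4175 0.2146 0.011 ]
 [0.4741 0.0442 0.09  ]]
```

View pics/t1.png

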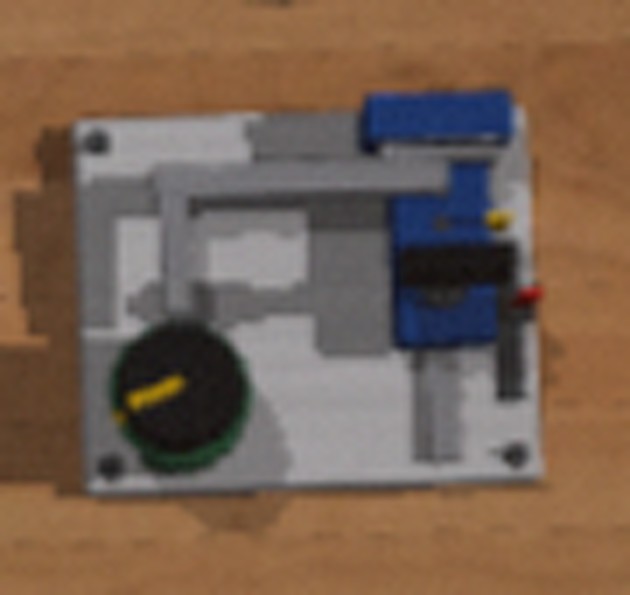

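The knob grip centre is at crop (182,388). Its line runs from there to lower left (118,417), which points past +y. The plate is nearly square to the world axes. The yellow pointer is at (500,218), red mark at (530,293) and handle bar at (458,264). I'll move over the clamp for a close wrist view.

```bash
python3 -m creep '{"steps": [[48,-31,2,0,0,-0.12,87],[96,-62,4,0,0,-0.24,87],[144,-93,6,0,0,-0.36,87],[192,-124,8,0,0,-0.48,87],[240,-156,10,0,0,-0.6,87],[288,-187,12,0,0,-0.72,87],[336,-218,14,0,0,-0.84,87],[384,-249,16,0,0,-0.96,87],[432,-280,18,0,0,-1.08,87],[480,-311,20,0,0,-1.2,87]]}'; python3 -c "
from h import *
o=robot.get_obs();print(o['joint_positions'],o['eef_rot'])"
```

```text
time_s: 1.35
position: [0.5614, -0.1195, 0.2273]
eef_rot: [0.0, 0.707, 0.707, -0.0]
ft_force: [0.3, -0.8, 0.6]
opening: 0.0873
grasp_force: 0.0
[ 0.6005  0.2822 -0.5613  1.6046  0.1547  1.2996  0.0151] [ 0.      0.7073  0.707  -0.0002]
```

```bash
python3 -m creep '{"steps": [[40,30,10,0,0,0,87],[80,60,20,0,0,0,87],[120,90,30,0,0,0,87],[150,110,30,0,0,0,87],[150,110,30,0,0,0,87],[150,110,30,0,0,0,87],[150,110,30,0,0,0,87],[150,110,30,0,0,0,87],[150,110,30,0,0,0,87],[150,110,30,0,0,0,87]]}'; python3 -c "
from h import *
import pickle
o=robot.get_obs();i=snapshot('wrist');cv2.imwrite('pics/w1.png',i);pickle.dump(o,open('o1.pkl','wb'));print(o['position'],o['eef_rot'],o['joint_positions'])"
```

```text
time_s: 2.6
position: [0.6713, 0.0284, 0.1976]
eef_rot: [0.0, 0.709, 0.706, -0.0]
ft_force: [0.1, 0.1, 0.5]
opening: 0.0869
grasp_force: 0.0
[0.6713 0.0284 0.1976] [ 0.0001  0.7086  0.7056 -0.    ] [ 0.2958  0.5284 -0.5844  1.3636  0.2903  1.3347 -0.2971]
```

View pics/w1.png

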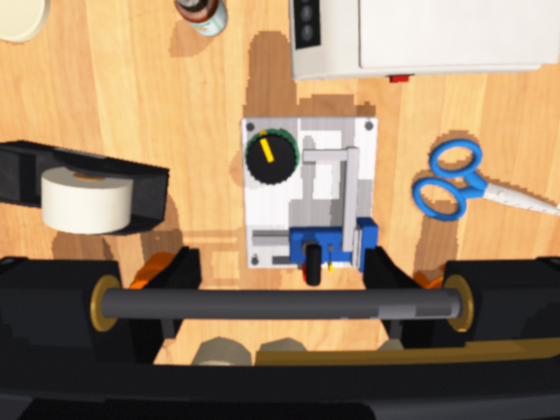

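The wrist view shows the plate corners near (244,118), (377,118) and (249,268). The knob is at (271,157), with its line running up-left to (263,135). The handle bar is at (313,263), the pointer at (331,257) and the red mark near (306,275). Next I'll measure these.

```bash
python3 - <<'E'
from h import *
import pickle
o=pickle.load(open('o1.pkl','rb'));i=cv2.imread('pics/w1.png')
def blob(i,lo,hi,roi):
    u0,v0,u1,v1=roi;h=cv2.cvtColor(i[v0:v1,u0:u1],cv2.COLOR_BGR2HSV)
    m=cv2.inRange(h,lo,hi);n,l,s,c=cv2.connectedComponentsWithStats(m)
    return [(s[k].tolist()[:5],(c[k]+[u0,v0]).tolist(),(np.argwhere(l==k)[:,::-1]+[u0,v0])) for k in range(1,n) if s[k][4]>3]
for nm,roi in(("knob",(240,120,305,190)),("ptr",(300,235,350,275))):
    for s,c,p in blob(i,(20,120,120),(38,255,255),roi):
        print(nm,s,np.round(c,1))
        if nm=="knob":
            W=world("wrist",p,.070,o)[:,:2];m=W.mean(0);u=np.linalg.svd(W-m)[2][0];print(" centre",m,"dir",u,np.degrees(np.arctan2(u[1],u[0])), "ext",((W-m)@u).min(),((W-m)@u).max())
        else: print(world("wrist",p,.043,o)[:,:2].min(0),world("wrist",p,.043,o)[:,:2].max(0))
for s,c,p in blob(i,(0,150,80),(8,255,255),(295,255,335,285)): print("red",s,np.round(c,1),world("wrist",[c],.04,o))
g=cv2.cvtColor(i,cv2.COLOR_BGR2HSV)[120:195,235:310]
m=((g[...,2]<45)).astype(np.uint8)
n,l,s,c=cv2.connectedComponentsWithStats(m);k=1+np.argmax(s[1:,4]);print("grip",s[k]+[235,120,0,0,0],c[k]+[235,120])
print("plate corners",world("wrist",[[244,118],[377,118],[249,268]],.012,o))
a=cv2.resize(i[110:290,235:390],None,fx=3.3,fy=3.3,interpolation=cv2.INTER_CUBIC);cv2.imwrite("pics/w1c.png",a)
E
```

```text
knob [19, 10, 7, 5, 23] [262.3 132.2]
 centre [0.6574 0.0907] dir [-0.9326 -0.3609] -158.84704764870222 ext -0.002246064176663094 0.0026489051861832264
knob [20, 18, 14, 25, 170] [266.6 149.8]
 centre [0.6605 0.0771] dir [ 0.3534 -0.9355] -69.30721533704687 ext -0.00951750728997886 0.009687982890436287
ptr [28, 28, 6, 11, 44] [330.5 268.2]
[ 0.7162 -0.0441] [ 0.7214 -0.0334]
red [7, 10, 5, 17, 50] [303.8 273.4] [[ 0.6934 -0.0459  0.04  ]]
grip [ 247  134   49   49 1590] [271.4962 159.2472]
plate corners [[ 0.6373  0.1004  0.012 ]
 [ 0.7621  0.1002  0.012 ]
 [ 0.6371 -0.0536  0.012 ]]
```

View pics/w1c.png

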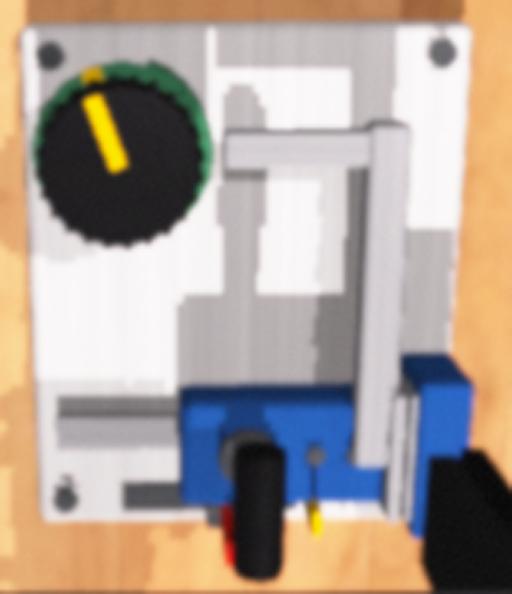

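```bash
python3 - <<'E'
from h import *
import pickle
o=pickle.load(open('o1.pkl','rb'))
A=np.array([[25,27],[470,27],[44,520],[50,55],[442,52],[65,497]])/3.3+[235,110]
B=np.array([[78,122],[542,478],[90,492],[97,142],[110,467],[516,455]])/7+[260,150]
wa=world("wrist",A,.012,o);wb=world("top",B,.012);print(wa,wb,sep="\n")
for a in(wa,):
  for p,q in((a[0],a[2]),(a[3],a[5])): d=p-q;print("yaw y-edge",np.arctan2(-d[0],d[1]))
  for p,q in((a[1],a[0]),(a[4],a[3])): d=p-q;print("yaw x-edge",np.arctan2(d[1],d[0]))
d=wb[0]-wb[2];print(np.arctan2(d[1],d[0]));d=wb[2]-wb[1];print(np.arctan2(-d[0],d[1]));d=wb[4]-wb[5];print(np.arctan2(-d[0],d[1]))
print("grip",world("wrist",[[271.5,158.5]],.07,o),world("top",[[182/7+260,388/7+150]],.07))
bar=np.array([[235,447],[285,447],[282,578],[233,578]])/3.3+[235,110]
print("bar",world("wrist",bar,.076,o)); print("bar top",world("top",np.array([[400,265],[516,263]])/7+[260,150],.076))
print("ptr/red wrist",world("wrist",np.array([[316,533],[229,565]])/3.3+[235,110],.043,o)); print("ptr/red top",world("top",np.array([[510,218],[535,293]])/7+[260,150],.043))
E
```

```text
[[ 0.636   0.1002  0.012 ]
 [ 0.7625  0.1     0.012 ]
 [ 0.6364 -0.0531  0.012 ]
 [ 0.6429  0.0924  0.012 ]
 [ 0.7548  0.093   0.012 ]
 [ 0.6434 -0.045   0.012 ]]
[[ 0.7561  0.0998  0.012 ]
 [ 0.6291 -0.054   0.012 ]
 [ 0.6288  0.0993  0.012 ]
 [ 0.749   0.0935  0.012 ]
 [ 0.6371  0.0923  0.012 ]
 [ 0.6372 -0.0455  0.012 ]]
yaw y-edge 0.002510972797063885
yaw y-edge 0.003824505766081338
yaw x-edge -0.0014443182770298554
yaw x-edge 0.005666056562634525
0.0037679538325679648
0.0019803264438528925
0.0006237196012146745
grip [[0.6643 0.0703 0.07  ]] [[0.6562 0.0685 0.07  ]]
bar [[ 0.6924 -0.0013  0.076 ]
 [ 0.705  -0.0014  0.076 ]
 [ 0.7054 -0.0386  0.076 ]
 [ 0.6925 -0.0385  0.076 ]]
bar top [[ 0.6933 -0.0026  0.076 ]
 [ 0.6929 -0.04    0.076 ]]
ptr/red wrist [[ 0.7192 -0.0425  0.043 ]
 [ 0.6939 -0.0527  0.043 ]]
ptr/red top [[ 0.7133 -0.0429  0.043 ]
 [ 0.6879 -0.0501  0.043 ]]
```

The plate is square to the world axes (yaw about 0), and the line points at 1.93 rad. The knob axis is at about (0.662,0.069), and the sizes check out: plate 156 in y, bar 13x37. The text says the knob starts 0.75–1.45 rad anticlockwise, but both cameras show about 1.93, so I'll turn by what I see and check the notch afterwards.

```bash
python3 -m creep '{"steps": [[8,-2,5,0,0,-0.17,70],[16,-4,10,0,0,-0.34,65],[24,-6,20,0,0,-0.51,65],[32,-8,30,0,0,-0.68,65],[41,-9,40,0,0,-0.84,65],[41,-9,50,0,0,-0.97,65],[41,-9,75,0,0,-0.97,65],[41,-9,100,0,0,-0.97,65],[41,-9,118,0,0,-0.97,65],[41,-9,125,0,0,-0.97,65]]}' 10; python3 -c "
from h import *
o=robot.get_obs();print(o['position'],o['joint_positions'],o['opening'])
T=R.from_quat(o['eef_rot'],scalar_first=True).as_matrix();print(T)"
```

```text
time_s: 3.9
position: [0.6621, 0.0695, 0.0715]
eef_rot: [-0.001, 0.298, 0.955, -0.0]
ft_force: [1.0, 0.9, -0.3]
opening: 0.0654
grasp_force: 0.0
[0.6621 0.0695 0.0715] [ 0.3347  0.6767 -0.7223  1.493   0.4702  1.1519  0.4944] 0.06536295015781238
[[-0.8227  0.5685 -0.0012]
 [ 0.5685  0.8227 -0.0002]
 [ 0.0009 -0.0008 -1.    ]]
```

```bash
python3 -m creep '{"steps": [[0,0,0,0,0,0,45],[0,0,0,0,0,0,45],[0,0,0,0,0,0,38],[0,0,0,0,0,0,38],[0,0,0,0,0,0,36],[0,0,0,0,0,0,36],[0,0,0,0,0,0,30],[0,0,0,0,0,0,30],[0,0,0,0,0,0,30],[0,0,0,0,0,0,30]]}' 10; python3 -c "
from h import *
o=robot.get_obs();print(o['position'],o['torque'],o['ft_force'])"
```

```text
time_s: 5.15
position: [0.6627, 0.0695, 0.073]
eef_rot: [0.0, 0.298, 0.955, -0.0]
ft_force: [-1.4, -2.0, 5.6]
opening: 0.04
grasp_force: 10.0
[0.6627 0.0695 0.073 ] [-0.209   0.1617 -0.0068] [-1.3627 -2.0395  5.6061]
```

The grip closed on 40 mm, the knob's diameter, with little side load. Next I turn it clockwise.

```bash
python3 -m creep '{"steps": [[0,0,0,0,0,0.15,30],[0,0,0,0,0,0.3,30],[0,0,0,0,0,0.45,30],[0,0,0,0,0,0.6,30],[0,0,0,0,0,0.75,30],[0,0,0,0,0,0.9,30],[0,0,0,0,0,1.05,30],[0,0,0,0,0,1.2,30],[0,0,0,0,0,1.35,30],[0,0,0,0,0,1.5,30]]}'; python3 -m creep '{"steps": [[0,0,0,0,0,0.15,30],[0,0,0,0,0,0.3,30],[0,0,0,0,0,0.43,30],[0,0,0,0,0,0.43,30],[0,0,0,0,0,0.43,30],[0,0,0,0,0,0.43,55],[0,0,0,0,0,0.43,65],[0,0,-30,0,0,0.43,65],[0,0,-70,0,0,0.43,65],[0,0,-100,0,0,0.43,65]]}'; python3 -c "
from h import *
import pickle
o=robot.get_obs();i=snapshot('wrist');print(o['position'],o['joint_positions']);pickle.dump(o,open('o2.pkl','wb'))
cv2.imwrite('pics/w2.png',i)
i=snapshot('top');cv2.imwrite('pics/t2.png',i)"
```

```text
time_s: 6.4
position: [0.6629, 0.0698, 0.073]
eef_rot: [0.0, 0.87, 0.493, 0.001]
ft_force: [0.2, -0.8, 3.6]
opening: 0.0397
grasp_force: 10.0
time_s: 7.65
position: [0.6625, 0.0697, 0.1739]
eef_rot: [0.0, 0.954, 0.299, 0.0]
ft_force: [-0.7, 0.4, -0.6]
opening: 0.0648
grasp_force: 0.0
[0.6625 0.0697 0.1739] [ 0.0948  0.4938 -0.3719  1.4185  0.1818  1.2627 -1.2546]
```

View pics/w2.png

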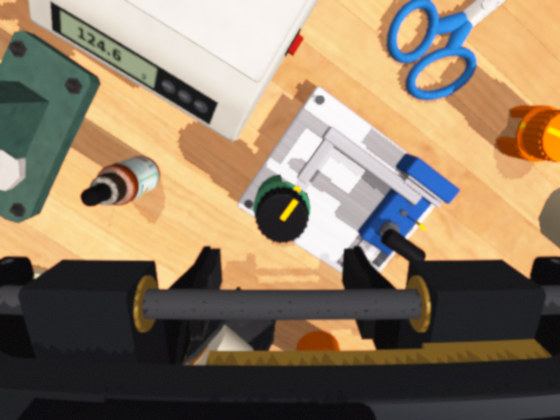

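The line now runs from (283,220) to (297,203), towards the tongue at (305,178). I'll measure its angle.

```bash
python3 - <<'E'
from h import *
import pickle
o=pickle.load(open('o2.pkl','rb'));i=cv2.imread('pics/w2.png')
h=cv2.cvtColor(i[170:250,245:320],cv2.COLOR_BGR2HSV);n,l,s,c=cv2.connectedComponentsWithStats(cv2.inRange(h,(20,120,120),(38,255,255)))
for k in range(1,n):
    if s[k][4]<8: continue
    W=world("wrist",np.argwhere(l==k)[:,::-1]+[245,170],.07,o)[:,:2];m=W.mean(0);u=np.linalg.svd(W-m)[2][0];print(s[k],c[k]+[245,170],m,np.arctan2(u[1],u[0]))
print(world("wrist",[[319,92],[247,205]],.012,o))
i=cv2.imread('pics/t2.png');h=cv2.cvtColor(i[180:225,268:305],cv2.COLOR_BGR2HSV);P=np.argwhere(cv2.inRange(h,(20,120,100),(38,255,255)))[:,::-1]+[268,180]
W=world("top",P,.07)[:,:2];m=W.mean(0);print(len(P),W-m)
cv2.imwrite("pics/w2c.png",cv2.resize(cv2.imread('pics/w2.png')[80:280,230:460],None,fx=3,fy=3,interpolation=cv2.INTER_CUBIC))
E
```

```text
[48 16  8  7 35] [296.5429 188.7714] [0.6888 0.0735] -1.4675068049224569
[ 35  29  19  22 178] [288.6292 209.5506] [0.6724 0.0691] 3.1411752783539555
[[0.7591 0.097  0.012 ]
 [0.6407 0.0925 0.012 ]]Traceback (most recent call last):
  File "<stdin>", line 10, in <module>
  File "h.py", line 12, in world
    s=cv2.undistortPoints(np.array(uv,float).reshape(-1,1,2),K,np.array([c["k1"],0,0,0.])).reshape(-1,2)
      ~~~~~~~~~~~~~~~~~~~^^^^^^^^^^^^^^^^^^^^^^^^^^^^^^^^^^^^^^^^^^^^^^^^^^^^^^^^^^^^^^^^^
cv2.error: OpenCV(4.12.0) /io/opencv/modules/calib3d/src/undistort.dispatch.cpp:347: error: (-215:Assertion failed) CV_IS_MAT(_src) && CV_IS_MAT(_dst) && (_src->rows == 1 || _src->cols == 1) && (_dst->rows == 1 || _dst->cols == 1) && _src->cols + _src->rows - 1 == _dst->rows + _dst->cols - 1 && (CV_MAT_TYPE(_src->type) == CV_32FC2 || CV_MAT_TYPE(_src->type) == CV_64FC2) && (CV_MAT_TYPE(_dst->type) == CV_32FC2 || CV_MAT_TYPE(_dst->type) == CV_64FC2) in function 'cvUndistortPointsInternal'
```

```bash
python3 -c "
import cv2
cv2.imwrite('pics/w2c.png',cv2.resize(cv2.imread('pics/w2.png')[80:280,230:460],None,fx=3,fy=3,interpolation=cv2.INTER_CUBIC))"
```

```text
(no output)
```

View pics/w2c.png

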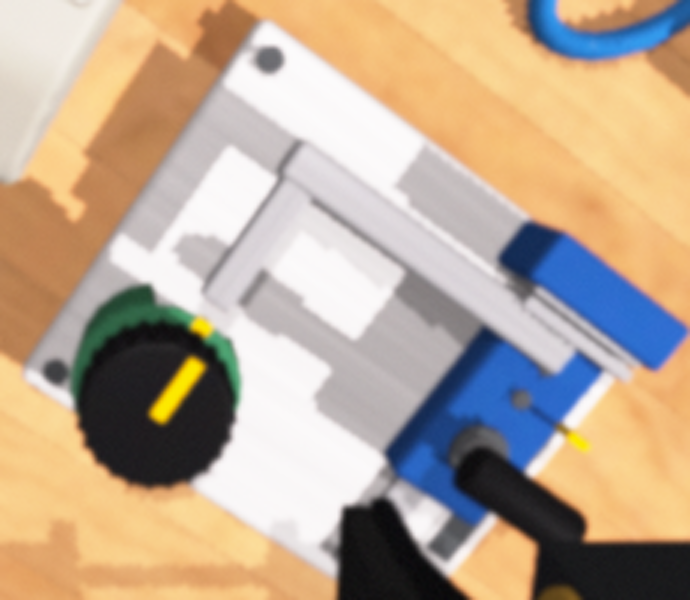

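The green skirt has a gap between (150,290) and (235,350), centred on the mark and facing the tongue, so the knob is right. Next is the handle.

```bash
python3 -m creep '{"steps": [[-4,18,0,0,0,-0.16,60],[-8,36,0,0,0,-0.32,55],[-12,54,0,0,0,-0.48,50],[-16,72,0,0,0,-0.64,50],[-20,90,5,0,0,-0.8,50],[-23,95,20,0,0,-0.96,50],[-23,95,45,0,0,-0.963,50],[-23,95,70,0,0,-0.963,50],[-23,95,90,0,0,-0.963,50],[-23,95,98,0,0,-0.963,50]]}' 10; python3 -m creep '{"steps": [[0,0,0,0,0,0,35],[0,0,0,0,0,0,30],[0,0,0,0,0,0,25],[0,0,0,0,0,0,20],[0,0,0,0,0,0,16],[0,0,0,0,0,0,12],[0,0,0,0,0,0,5],[0,0,0,0,0,0,5],[0,0,0,0,0,0,5],[0,0,0,0,0,0,5]]}' 30; python3 -c "
from h import *
import pickle
o=robot.get_obs();i=snapshot('wrist');print(o['position'],o['eef_rot'],o['ft_force']);pickle.dump(o,open('o3.pkl','wb'))
cv2.imwrite('pics/w3.png',i)
i=snapshot('top');cv2.imwrite('pics/t3.png',i)"
```

```text
time_s: 9.0
position: [0.6969, -0.0215, 0.0726]
eef_rot: [-0.001, 0.707, 0.707, -0.001]
ft_force: [-0.5, -0.1, 0.6]
opening: 0.0501
grasp_force: 0.0
time_s: 10.25
position: [0.698, -0.0216, 0.0747]
eef_rot: [0.0, 0.707, 0.707, 0.0]
ft_force: [4.3, 0.5, -0.8]
opening: 0.0126
grasp_force: 29.8
[ 0.698  -0.0216  0.0747] [0.0002 0.7075 0.7067 0.0002] [ 4.2682  0.5103 -0.7678]
```

View pics/w3.png

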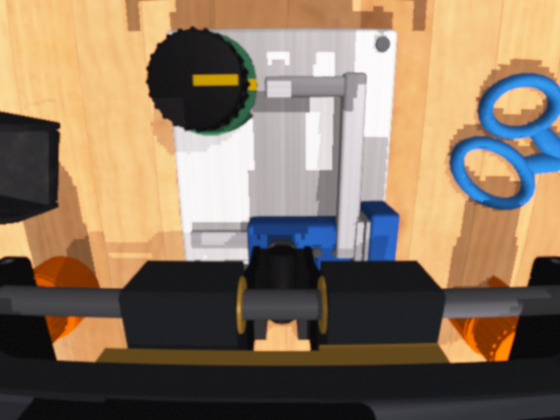

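The fingers hold the bar (12.6 mm opening, 30 N). The line at (215,80) points straight at the tongue (280,86). Pointer to marker measured about 25 mm in both cameras, so I pull 24 mm and then check.

```bash
python3 -m creep '{"steps": [[0,-3,0,0,0,0,5],[0,-6,0,0,0,0,5],[0,-9,0,0,0,0,5],[0,-12,0,0,0,0,5],[0,-15,0,0,0,0,5],[0,-18,0,0,0,0,5],[0,-21,0,0,0,0,5],[0,-24,0,0,0,0,5],[0,-24,0,0,0,0,5],[0,-24,0,0,0,0,5]]}' 40; python3 - <<'E'
from h import *
import pickle
o=robot.get_obs();i=snapshot('wrist');print(o['position'],o['eef_rot'],o['ft_force'],o['opening']);pickle.dump(o,open('o4.pkl','wb'))
cv2.imwrite('pics/w4.png',i); cv2.imwrite('pics/s4.png',snapshot('scene'));cv2.imwrite('pics/t4.png',snapshot('top'))
t=cv2.imread('pics/top0.png')
def wc(img,n,roi,hue,ob=None,z=.041):
    u0,v0,u1,v1=roi;f=img[v0:v1,u0:u1];h=cv2.cvtColor(f,cv2.COLOR_BGR2HSV)
    m=cv2.inRange(h,(hue[0],110,70),(hue[1],255,255));P=np.argwhere(m)[:,::-1]+[u0,v0];w=h[m>0][:,1].astype(float)
    c=(P*w[:,None]).sum(0)/w.sum();print(n,len(P),c,P.min(0),P.max(0),world(n,[c],z,ob))
wc(t,"top",(326,176,336,185),(18,40));wc(t,"top",(330,187,340,196),(0,9))
o1=pickle.load(open('o1.pkl','rb'));w=cv2.imread('pics/w1.png')
wc(w,"wrist",(322,255,340,277),(18,40),o1);wc(w,"wrist",(298,262,320,290),(0,9),o1)
a=cv2.resize(cv2.imread('pics/s4.png')[185:260,225:335],None,fx=5,fy=5,interpolation=cv2.INTER_CUBIC)
b=cv2.resize(cv2.imread('pics/t4.png')[150:235,260:350],None,fx=5,fy=5,interpolation=cv2.INTER_CUBIC)
H=max(a.shape[0],b.shape[0]);c=np.zeros((H,800,3),np.uint8);a=a[:,:350];c[:a.shape[0],:350]=a;c[:b.shape[0],350:]=b;cv2.imwrite('pics/m4.png',c)
E
```

```text
time_s: 11.6
position: [0.6742, -0.0217, 0.0747]
eef_rot: [0.001, 0.707, 0.707, 0.001]
ft_force: [7.4, -0.3, -1.6]
opening: 0.0124
grasp_force: 39.8
[ 0.6742 -0.0217  0.0747] [0.0006 0.7075 0.7067 0.0005] [ 7.4242 -0.3262 -1.6248] 0.012359059430842865
top 7 [330.6892 181.0692] [330 180] [332 182] [[ 0.7139 -0.0381  0.041 ]]
top 8 [335.5262 191.552 ] [334 191] [337 192] [[ 0.6889 -0.0483  0.041 ]]
wrist 119 [331.3508 270.1434] [324 262] [339 276] [[ 0.7201 -0.042   0.041 ]]
wrist 60 [304.019  272.9849] [301 265] [306 281] [[ 0.6935 -0.0449  0.041 ]]
```

View pics/m4.png

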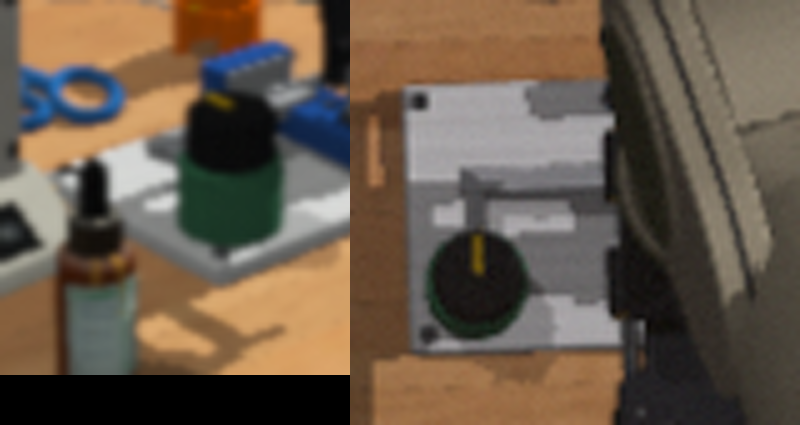

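Right half: the line still faces the tongue, and the cross arm has moved towards the knob. Left half: the knob is seated and upright. I'll measure the arm's travel from the wrist pictures before and after.

```bash
python3 - <<'E'
from h import *
import pickle
x=np.arange(.68,.775,.0005)
def prof(k):
    o=pickle.load(open(f'o{k}.pkl','rb'));g=cv2.cvtColor(cv2.imread(f'pics/w{k}.png'),cv2.COLOR_BGR2GRAY)
    ys=np.arange(.034,.050,.002);out=[]
    for y in ys:
        p=pix("wrist",np.c_[x,0*x+y,0*x+.037],o).astype(np.float32)
        out.append(cv2.remap(g,p[:,:1],p[:,1:],cv2.INTER_LINEAR).ravel())
    return np.median(out,0)
P={k:prof(k) for k in(1,3,4)}
for k in P: print(k,P[k][::4].astype(int))
E
python3 -c "
import cv2
cv2.imwrite('pics/w4c.png',cv2.resize(cv2.imread('pics/w4.png')[30:320,140:420],None,fx=2,fy=2))"
```

```text
1 [249 248 246 246 246 235 189 184 188 187 191 240 247 247 249 247 248 247
 244 228 227 222 189 129 114 137 202 210 210 213 203 186 186 184 186 190
 188 200 199 186 191 194 194 194 194 195 193 197]
3 [245 247 221 180 179 177 183 182 185 189 188 181 183 185 186 192 247 249
 248 232 228 224 218 127 107 159 217 218 220 221 205 193 192 191 195 197
 196 223 183 190 193 193 193 193 194 194 205 212]
4 [180 176 173 172 236 244 245 230 225 213 214 126 106 137 206 209 210 212
 202 242 244 244 245 247 245 246 245 244 242 185 183 181 181 187 182 197
 182 182 186 186 185 187 186 186 198 204 202 197]
```

View pics/w4c.png

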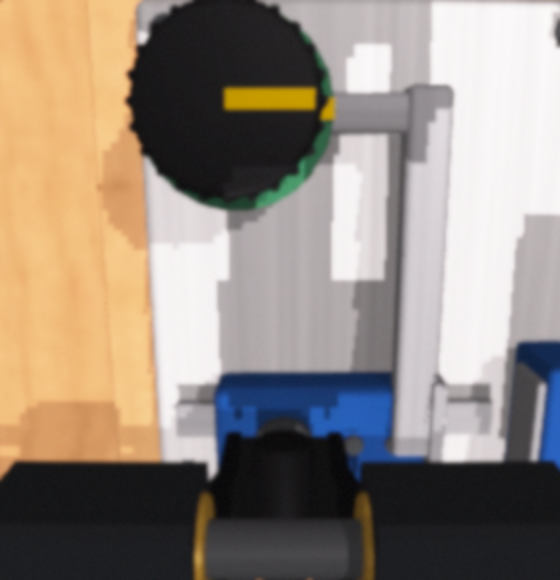

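The arm has travelled 24 mm into the notch, and the pointer-to-marker distance measures 25.0–25.4 mm. I pull 1 mm more, hold and hand in.

```bash
python3 -m creep '{"steps": [[0,-0.5,0,0,0,0,5],[0,-1,0,0,0,0,5],[0,-1.2,0,0,0,0,5],[0,-1.2,0,0,0,0,5],[0,-1.2,0,0,0,0,5],[0,-1.2,0,0,0,0,5],[0,-1.2,0,0,0,0,5],[0,-1.2,0,0,0,0,5],[0,-1.2,0,0,0,0,5],[0,-1.2,0,0,0,0,5]]}' 40; python3 -c "
from cell import robot,workorder
o=robot.get_obs();print(o['position'],abs(o['dq']).max(),o['grasp_force'])
print(workorder.hand_in())"
```

```text
time_s: 13.0
position: [0.6731, -0.0217, 0.0747]
eef_rot: [0.001, 0.708, 0.707, 0.001]
ft_force: [7.9, -0.3, -2.4]
opening: 0.0127
grasp_force: 39.9
[ 0.67311443 -0.02169364  0.07474015] 0.0011789790733450188 39.85696345567703
the job is handed in; nothing more can be done
None
```

I handed the job in at about 13 s: the knob's notch faces the tongue and the gripper holds the handle about 25 mm out with 40 N, which by measurement puts the pointer on the red marker (the gripper hid both at the end). The knob started about 1.93 rad off, not the stated 0.75–1.45, so I turned it by what the cameras showed.

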